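# Set equal gaps between rail carriers with a spacer

### The job

Take the brass spacer from its stand and use it to set the three blue carriers on the rail at equal gaps of exactly its full width, working outward from the dark end stop: at each gap keep its upright flank lightly against the stop (then against the carrier just set, without shifting that one) and press it down until its full width sits between the two, snug against both, so that its sloping flank drives the next carrier outward; then lift it out and step on to the next gap. Push gently (never over 15 N) and with the spacer only, never with the gripper, and leave the bottle, beaker, box and vial alone. Finally hang the spacer back in its stand and let go.

Things in the scene. Friction and masses are not known exactly. Their poses are not given: they have to be found in the camera images.
- rail: aluminium bench rail, 62 x 320 mm, top 20 mm above the worktop, fixed; origin under its centre, on the worktop; its y axis runs along the rail from the stop end (-y) to the far end (+y), z up. Three carriers stand on it in a row
- stop: dark steel end stop, 56 mm across the rail and 20 mm along it, fixed at the rail's -y end, top 95 mm above the worktop; origin at the centre of its underside, 8 mm above the worktop
- stop_face (a point): middle of the top edge of the stop's face that looks toward the carriers, 95 mm above the worktop; the point's y axis runs along the rail away from the stop
- carrier1: first blue carrier from the stop, a block 52 mm across the rail and 50 mm along it, top 95 mm above the worktop, bottom 22 mm; small black knob on its -x side (reaches 42 mm from the rail's centre line). It slides along the rail only, stiffly: about 8 N moves it and it stays where it is left. Origin at the centre of its underside
- carrier1_near (a point): middle of the top edge of the first carrier's face toward the stop; the point's y axis runs along the rail away from the stop
- carrier1_far (a point): middle of the top edge of the first carrier's face away from the stop; the point's y axis runs along the rail away from the stop
- carrier2: second blue carrier from the stop, a block 52 mm across the rail and 50 mm along it, top 95 mm above the worktop, bottom 22 mm; small black knob on its -x side (reaches 42 mm from the rail's centre line). It slides along the rail only, stiffly: about 5.5 N moves it and it stays where it is left. Origin at the centre of its underside
- carrier2_near (a point): middle of the top edge of the second carrier's face toward the stop; the point's y axis runs along the rail away from the stop
- carrier2_far (a point): middle of the top edge of the second carrier's face away from the stop; the point's y axis runs along the rail away from the stop
- carrier3: third blue carrier from the stop, a block 52 mm across the rail and 50 mm along it, top 95 mm above the worktop, bottom 22 mm; small black knob on its -x side (reaches 42 mm from the rail's centre line). It slides along the rail only, stiffly: about 3 N moves it and it stays where it is left. Origin at the centre of its underside
- carrier3_near (a point): middle of the top edge of the third carrier's face toward the stop; the point's y axis runs along the rail away from the stop
- carrier3_far (a point): middle of the top edge of the third carrier's face away from the stop; the point's y axis runs along the rail away from the stop
- spacer: loose polished brass spacer, 220 g; origin at foot level, middle of its full width; z up, y along its 32 mm width, x along its 40 mm length. 50 to 80 mm above the foot it is 32 mm wide; below that its +y flank slopes in to a foot only 10 mm wide. Ears, 66 mm long along x, 72 to 80 mm up. Foot 27 mm above the worktop: full width between the carriers, ears just above their tops
- spacer_flank (a point): foot edge of the spacer's upright flat flank (its -y side, 16 mm from its middle, upright from foot to ears)
- spacer_slope (a point): foot edge of the spacer's sloping flank: 6 mm to the -y side of its middle here, it slopes out to 16 mm on the +y side at 50 mm height. Each gap is 18 to 26 mm wide before it is set, once the gaps before it have been set, so the foot enters freely
- spacer_grip (a point): centre of the spacer's black grip, 107 mm above its foot; grip 16 mm wide along y, 34 mm along x, 80 to 126 mm above the foot
- stand: grey open-topped stand, fixed, 58 x 50 mm, 80 mm high, inside 46 (x) x 38 (y) mm; origin under its centre on the worktop. The spacer hangs in it by its ears, which lie on the two walls at +x and -x, foot 8 mm above the worktop, spacer axes along the stand's axes
- brown_bottle: brown glass bottle with black cap, 56 mm wide, 111 mm high, bystander; origin under its centre
- beaker: small glass beaker, 57 mm wide, 72 mm high, bystander; origin under its centre
- green_box: small green box, 50 x 70 x 24 mm, bystander; origin under its centre
- vial: vial with white cap, 25 mm wide, 59 mm high, bystander; origin under its centre
Not all that is in view belongs to the job. There is more than one size of the spacer; the one meant has the size given above. What is shaped like the stand but orange is not meant.

How it is judged:
By the outcome, as a careful person would: the job done as asked, in the order asked, and still so for the second after the job is handed in, with the robot touching nothing.
It also fails if it takes over 72 s, if anything falls off the work surface, if the arm or the gripper's body presses on something with over 40 N, if the wrist force passes 120 N, or if a joint passes its speed limit or range.

### The arm

A 6-joint arm with a two-finger parallel gripper is mounted at the origin on a cart in front of the work surface, level with it; the furniture and walls round the work are solid. World frame = base frame: x ahead of the robot, y to its left, z up, the work surface at z = 0. Lengths are in m, angles in rad, forces in N, time in s.
With the tool pointing down it reaches from about 0.425 to 0.95 m from the base axis. Payload 3.5 kg.
Tool frame: the origin (TCP) lies midway between the tips of the shut fingers; the grasp point (between the pads) lies 19 mm behind it (ctrl.hold_point_z is the distance from the TCP to the grasp point, in m); z points along the fingers, y is the line along which they close (so a half turn about z gives the same grasp; the last joint's range is limited). The gripper opens to 85 mm and grips with 20 to 120 N. Pads are 22 mm wide; open, the fingers measure 114 mm over their backs; the gripper's body (76 mm by 85 mm) begins 54 mm behind the grasp point. The pads swing forward as they close: fully open they stand 13 mm farther back than shut.
Start: joints at [-1.397, 0.286, 1.577, -0, 1.279, -0.15], TCP at [0.215, -0.64, 0.231] pointing down, gripper open.
Joint ranges: [-2.77, 2.77], [-0.9, 2.22], [0.21, 2.48], [-1.53, 4.67], [0.24, 2.81], [-2.84, 2.84]. Speed limits (rad/s): [2.79, 2.79, 3.14, 3.14, 3.14, 3.14].

### API

Orientations are given as a unit quaternion [x, y, z, w].
In Python, from plant import readout, cams, sign_off, ctrl gives the robot as it stands. The module is installed in compiled form; this text tells all that it offers.
- The arm moves only by the tool step_arm, never from a script. Its argument "increments" is a list of rows, each a list of 2 entries, a list of its own where there are three numbers: the shift along the world's x, y, z in mm, then the turn, a rotation vector about the world's x, y, z in rad. In form: [[[x, y, z], [rx, ry, rz]], ...]. A call has 1 to 8 rows; each row shifts and turns the commanded pose from where the row before left it; what a row does not reach is not made up. A row lasts 1/12 s, in which the tool goes at most 41.7 mm and 7.16 degrees, less where a joint would pass 70% of its speed; a pose out of reach is approached as far as the arm can. A call is refused whole if a number of a shift passes 41.7 or a number of a turn 0.125, either way. A call with a gripper value outside its range is refused whole. "fingers" is the opening, from -1 (shut) to 1 (fully open), set as the call begins (left out, the last holds). The fingers move at their own pace and stop on an object; "grip_force" is the grip in N (left out, the last holds). Time passes only in rows, so rows that do not move let the fingers close. It gives the time, the measured TCP pose, the force, the opening and the grip force at its end, in the units of the state.
- readout.get_state(): the state, without advancing time (a new reading comes with each control period).
- cams.read_camera(name): name is "scene" or "top"; returns the picture (384x512x3 uint8, red, green, blue); there is no depth.
- cams.get_calibration(name): a dict with "fx", "fy", "cx", "cy" (pixels), "eye" and "rotation" of the camera in the world. Camera axes: x right, y up, looking along -z (the intrinsics and any distortion apply to the point x, -y, -z); pixel columns grow to the right and rows downward; lengths in m; the calibration is good to about 2 mm. A picture is of the moment at which its call begins. get_calibration takes no time and is no camera call.
- sign_off(): hands the job in; it is judged then, once.
The state is a dict: "time": time; "qpos": joint angles; "dq": joint speeds; "joint_efforts": joint torques, N m; "eef_pos": TCP position; "tcp_rot": TCP orientation; "contact_force": force on the tool from outside, world axes, zero at the start; "wrist_torque": the same for the moment, N m; "opening": opening from 0.0 (shut) to 1.0 (fully open); "finger_force": force on a finger pad.
Only numpy, scipy, OpenCV 4.12 (cv2) and the standard library are available. Lean on these libraries where they do the work, as an engineer would, in place of code of your own. Each camera call takes 0.05 s, during which the arm holds its last target. There are 200 camera calls.

## Working session

There is one attempt and no reset: what is moved stays moved. The work goes in short steps, Python scripts to look and compute and a tool call to move; the robot and the scene stay as the last step left them, time stands still between calls to the robot, and variables do not carry over. Pictures are saved under pics/ and viewed, at most 10 in all, crops included, and the job is handed in when it is done.

Besides the shell and the picture viewer there is one more tool, called after "Emit:" as name([rows], argument=value, ...), one row to a line, values as JSON. step_arm: Moves the arm, as the interface text tells. Its arguments: {"type":"object","properties":{"increments":{"type":"array","items":{"type":"array"}},"fingers":{"type":"number"},"grip_force":{"type":"number"}},"required":["increments"]}

```bash
mkdir -p pics; ls; python3 - <<'E'
from plant import readout,cams,ctrl
import cv2
print(readout.get_state(),ctrl.hold_point_z)
for n in("scene","top"):
    print(n,cams.get_calibration(n)); cv2.imwrite(f"pics/{n}0.png",cams.read_camera(n)[:,:,::-1])
E
```

```text
pics
{'time': 0.0, 'qpos': array([-1.39701865e+00,  2.87178203e-01,  1.57817926e+00, -3.23796130e-05,
        1.27858974e+00, -1.50043685e-01]), 'dq': array([-5.22741857e-04, -1.00661411e-03, -2.92669480e-04,  3.60845801e-04,
       -2.71465161e-05,  1.38726658e-03]), 'joint_efforts': array([-1.17774894e-04, -4.05980587e+01, -2.92624193e+01, -1.65056822e-04,
        5.67416995e-03,  5.24473638e-07]), 'eef_pos': array([ 0.21465721, -0.63926618,  0.22993759]), 'tcp_rot': array([ 9.86919637e-01,  1.61208698e-01, -2.94673026e-05, -1.17700638e-03]), 'contact_force': array([-0.3449614 ,  0.60393511, -0.57652952]), 'wrist_torque': array([ 0.01260288,  0.01548999, -0.00843118]), 'finger_force': 0.0, 'opening': 0.9981919193826788} 0.0187
scene {'fx': 379.66598683415185, 'fy': 379.66598683415185, 'cx': 252.95373862008094, 'cy': 188.95045582524784, 'eye': array([-0.33689606,  0.33197544,  0.88107851]), 'rotation': array([-0.21784672,  0.37073826,  0.78029851, -0.45412573])}
top {'fx': 436.4414474858974, 'fy': 436.4414474858974, 'cx': 244.54211938777019, 'cy': 193.94071548006232, 'eye': array([ 0.19122979, -0.1522756 ,  1.8545242 ]), 'rotation': array([-0.06837255,  0.07131833,  0.71351147, -0.69364275])}
```

```bash
python3 - <<'E'
import cv2
for n in("scene","top"):
    i=cv2.imread(f"pics/{n}0.png"); cv2.imwrite(f"pics/{n}0b.png",cv2.resize(i,(800,600),interpolation=cv2.INTER_CUBIC))
E
```

```text
(no output)
```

View pics/scene0b.png

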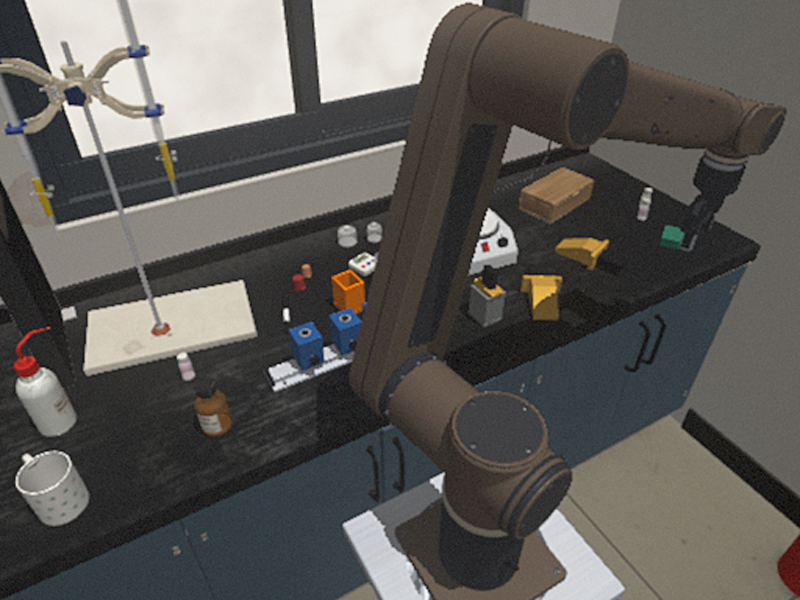

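View pics/top0b.png

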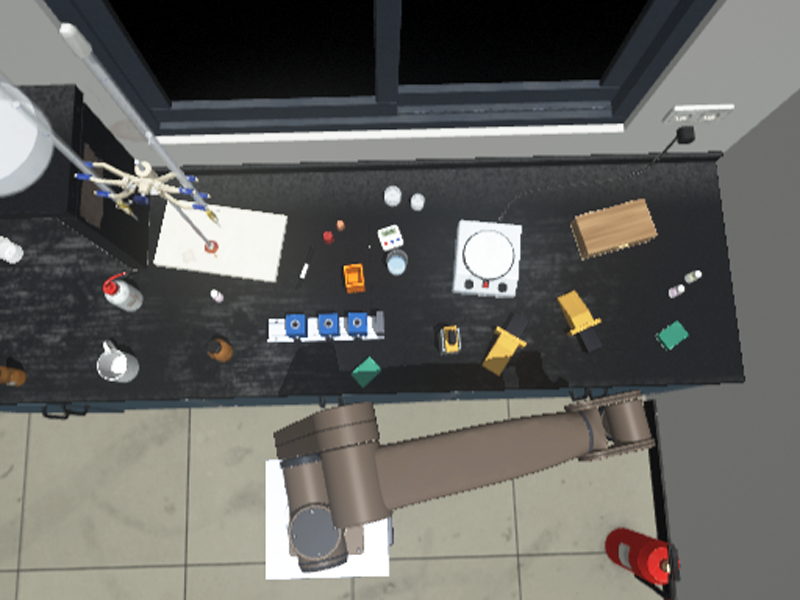

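```bash
cat > h.py <<'E'
import numpy as np,cv2
from scipy.spatial.transform import Rotation as R
from plant import readout,cams,ctrl
def ray(n,u,v):
    c=cams.get_calibration(n); d=R.from_quat(c["rotation"]).apply([(u-c["cx"])/c["fx"],-(v-c["cy"])/c["fy"],-1]); return c["eye"],d
def at(n,u,v,z):
    e,d=ray(n,u,v); return e+d*(z-e[2])/d[2]
def proj(n,p):
    c=cams.get_calibration(n); q=R.from_quat(c["rotation"]).inv().apply(np.asarray(p)-c["eye"])
    return np.stack([c["cx"]-c["fx"]*q[...,0]/q[...,2],c["cy"]+c["fy"]*q[...,1]/q[...,2]],-1)
def crop(i,u,v,w,h,k): return cv2.resize(i[v:v+h,u:u+w],None,fx=k,fy=k,interpolation=cv2.INTER_CUBIC)
E
python3 - <<'E'
from h import *
t=cv2.imread("pics/top0.png");s=cv2.imread("pics/scene0.png")
a=crop(t,165,190,100,60,8); cv2.imwrite("pics/c1.png",a)
b=np.hstack([crop(t,265,190,60,60,7)[:400],np.zeros((400,10,3),np.uint8),crop(s,285,160,54,58,7)[:400]]); cv2.imwrite("pics/c2.png",b);print(b.shape)
E
```

```text
(400, 808, 3)
```

View pics/c1.png

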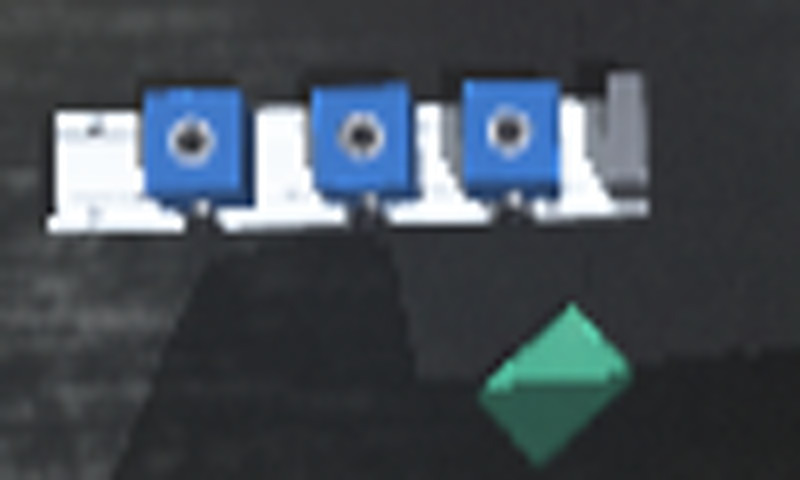

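View pics/c2.png

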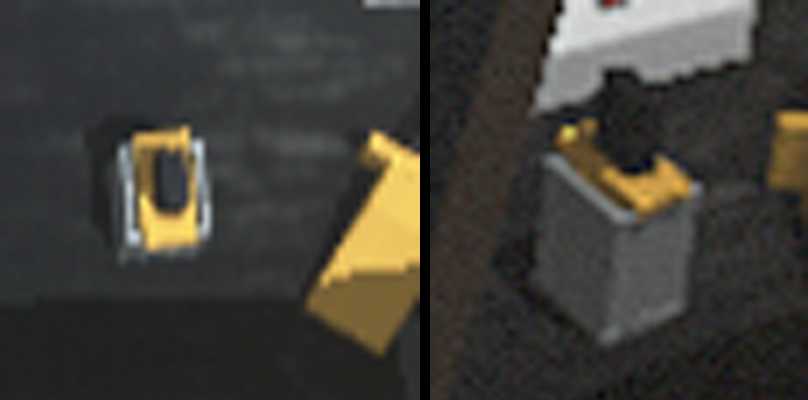

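```bash
cat > m.py <<'E'
from h import *
def c1(u,v,z): return at("top",165+(u+.5)/8-.5,190+(v+.5)/8-.5,z)
def c2(u,v,z): return at("top",265+(u+.5)/7-.5,190+(v+.5)/7-.5,z)
def c3(u,v,z): return at("scene",285+(u-430+.5)/7-.5,160+(v+.5)/7-.5,z)
np.set_printoptions(precision=4,suppress=True)
print("ears top"); 
for p in [(134,131),(189,126),(198,245),(143,250)]: print(c2(*p,.088))
print("rim");
for p in [(119,140),(205,138),(210,240),(125,258)]: print(c2(*p,.080))
print("scene rim near-left, mid(front corner), right; base front");
print(c3(545,155,.08),c3(622,218,.08),c3(700,187,.08),c3(605,343,0.),c3(690,300,0))
print("rail");
for p in [(55,110),(50,228),(648,213)]: print(c1(*p,.02 if p[1]<120 else .01))
print("carriers TL TR BL BR")
for L,Rr,T,B in [(145,240,88,196),(312,408,84,190),(463,556,80,185)]:
    print(c1(L,T,.095),c1(Rr,T,.095),c1(L,B,.095),c1(Rr,B,.095))
print("stop TL TR",c1(608,73,.095),c1(642,73,.095),c1(612,180,.095),c1(647,180,.095))
E
python3 m.py
```

```text
ears top
[ 0.4808 -0.3236  0.088 ]
[ 0.4828 -0.356   0.088 ]
[ 0.4126 -0.3578  0.088 ]
[ 0.4106 -0.3257  0.088 ]
rim
[ 0.477  -0.3154  0.08  ]
[ 0.4767 -0.366   0.08  ]
[ 0.4163 -0.3659  0.08  ]
[ 0.4072 -0.3157  0.08  ]
scene rim near-left, mid(front corner), right; base front
[ 0.4759 -0.3143  0.08  ] [ 0.4178 -0.3179  0.08  ] [ 0.4182 -0.3646  0.08  ] [ 0.4183 -0.3173  0.    ] [ 0.4233 -0.3736  0.    ]
rail
[0.5269 0.1478 0.02  ]
[0.4649 0.1518 0.01  ]
[ 0.464  -0.1669  0.01  ]
carriers TL TR BL BR
[0.5233 0.0895 0.095 ] [0.522  0.0409 0.095 ] [0.4674 0.0895 0.095 ] [0.466  0.0412 0.095 ]
[0.523 0.004 0.095] [ 0.5216 -0.0452  0.095 ] [0.4681 0.0045 0.095 ] [ 0.4667 -0.0444  0.095 ]
[ 0.5229 -0.0734  0.095 ] [ 0.5216 -0.1211  0.095 ] [ 0.4685 -0.0724  0.095 ] [ 0.4672 -0.1198  0.095 ]
stop TL TR [ 0.5245 -0.1478  0.095 ] [ 0.524  -0.1652  0.095 ] [ 0.4689 -0.1484  0.095 ] [ 0.4684 -0.1662  0.095 ]
```

Emit:
step_arm([
  [[29,37,-4],[0,0,-0.0405]],
  [[29,37,-4],[0,0,-0.0405]],
  [[29,37,-4],[0,0,-0.0405]],
  [[29,37,-4],[0,0,-0.0405]],
  [[29,37,-4],[0,0,-0.0405]],
  [[29,37,-4],[0,0,-0.0405]],
  [[29,37,-4],[0,0,-0.0405]],
  [[29,37,-4],[0,0,-0.0405]],
], fingers=1, grip_force=80)

```text
time: 0.77
eef_pos: [0.4203, -0.3764, 0.2024]
tcp_rot: [1.0, -0.001, -0.0, -0.0]
contact_force: [0.1, -0.8, 0.2]
opening: 0.997
finger_force: 0.0
```

Emit:
step_arm([
  [[0,0,0],[0,0,0]],
  [[0,0,0],[0,0,0]],
])

```text
time: 0.93
eef_pos: [0.4206, -0.3763, 0.2023]
tcp_rot: [1.0, 0.002, -0.001, -0.0]
contact_force: [-0.6, 0.4, 0.2]
opening: 1.002
finger_force: 0.0
```

```bash
python3 - <<'E'
from h import *
s=readout.get_state();print(s["time"],s["eef_pos"],R.from_quat(s["tcp_rot"]).as_matrix(),s["contact_force"])
t=cams.read_camera("top")[:,:,::-1];c=cams.read_camera("scene")[:,:,::-1]
cv2.imwrite("pics/top1.png",t);cv2.imwrite("pics/scene1.png",c)
E
```

```text
0.9333 [ 0.42055471 -0.37632249  0.20229659] [[ 9.99989795e-01  4.38252744e-03 -1.09703742e-03]
 [ 4.38361515e-03 -9.99989901e-01  9.91067139e-04]
 [-1.09268296e-03 -9.95866015e-04 -9.99998907e-01]] [-0.60510771  0.42073074  0.18745358]
```

Emit:
step_arm([
  [[13,18,0],[0,0,0]],
  [[13,18,0],[0,0,0]],
  [[0,0,-20],[0,0,0]],
  [[0,0,-25],[0,0,0]],
  [[0,0,-25],[0,0,0]],
  [[0,0,-20],[0,0,0]],
  [[0,0,0],[0,0,0]],
  [[0,0,0],[0,0,0]],
])

```text
time: 1.7
eef_pos: [0.4443, -0.3433, 0.112]
tcp_rot: [1.0, -0.001, -0.001, -0.001]
contact_force: [-1.0, 0.3, 0.4]
opening: 1.002
finger_force: 0.0
```

```bash
python3 - <<'E'
from h import *
s=readout.get_state();print(s["time"],s["eef_pos"],s["tcp_rot"],s["contact_force"])
t=cams.read_camera("top")[:,:,::-1];c=cams.read_camera("scene")[:,:,::-1]
cv2.imwrite("pics/c3.png",np.hstack([crop(t,260,180,60,75,6.5),crop(c,285,145,60,75,6.5)]))
E
```

```text
1.7 [ 0.44432863 -0.34326234  0.11201846] [ 0.99999824 -0.00119309 -0.00103153 -0.00101873] [-1.00660714  0.27826965  0.3805896 ]
```

View pics/c3.png

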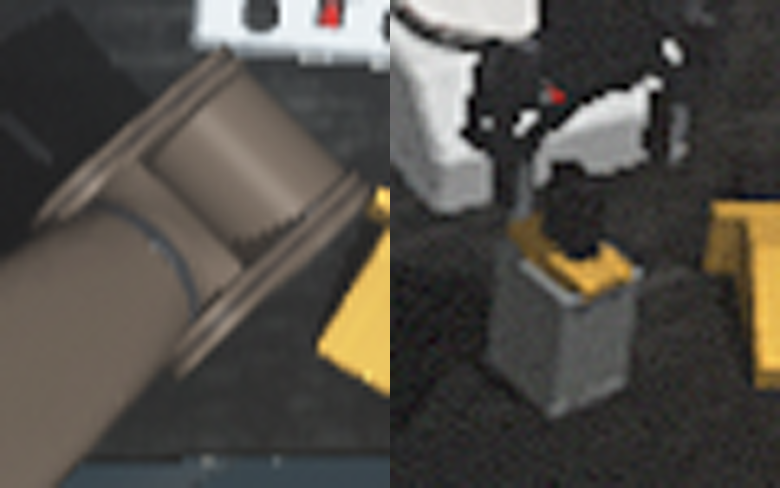

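Emit:
step_arm([
  [[2.5,2.5,-6],[0,0,0]],
  [[0,0,-7],[0,0,0]],
  [[0,0,0],[0,0,0]],
])

```text
time: 2.05
eef_pos: [0.4479, -0.3396, 0.0994]
tcp_rot: [1.0, 0.0, -0.0, -0.0]
contact_force: [-0.4, 0.3, -0.5]
opening: 1.0
finger_force: 0.0
```

Emit:
step_arm([
  [[0,0,0],[0,0,0]],
  [[0,0,0],[0,0,0]],
  [[0,0,0],[0,0,0]],
  [[0,0,0],[0,0,0]],
  [[0,0,0],[0,0,0]],
  [[0,0,0],[0,0,0]],
  [[0,0,0],[0,0,0]],
  [[0,0,0],[0,0,0]],
], fingers=-1, grip_force=60)

```text
time: 2.72
eef_pos: [0.4483, -0.34, 0.1003]
tcp_rot: [1.0, -0.0, 0.0, 0.0]
contact_force: [0.5, 1.3, 2.0]
opening: 0.179
finger_force: 58.6
```

Emit:
step_arm([
  [[0,0,5],[0,0,0]],
  [[0,0,10],[0,0,0]],
  [[0,0,20],[0,0,0]],
  [[0,0,25],[0,0,0]],
  [[0,0,30],[0,0,0]],
  [[0,0,30],[0,0,0]],
  [[0,0,0],[0,0,0]],
  [[0,0,0],[0,0,0]],
])

```text
time: 3.38
eef_pos: [0.449, -0.341, 0.2228]
tcp_rot: [1.0, -0.0, 0.002, 0.002]
contact_force: [-0.1, 0.1, -4.0]
opening: 0.177
finger_force: 58.8
```

```bash
python3 - <<'E'
from h import *
s=readout.get_state();print(s["time"],s["eef_pos"],s["tcp_rot"],s["contact_force"],s["finger_force"])
c=cams.read_camera("scene")[:,:,::-1]
cv2.imwrite("pics/c4.png",crop(c,280,110,75,75,8))
E
```

```text
3.3833 [ 0.44898623 -0.34095131  0.22283254] [ 9.99996335e-01 -1.05637400e-04  1.78537496e-03  2.03262924e-03] [-0.11092563  0.12716589 -4.01587699] 58.79749596118927
```

View pics/c4.png

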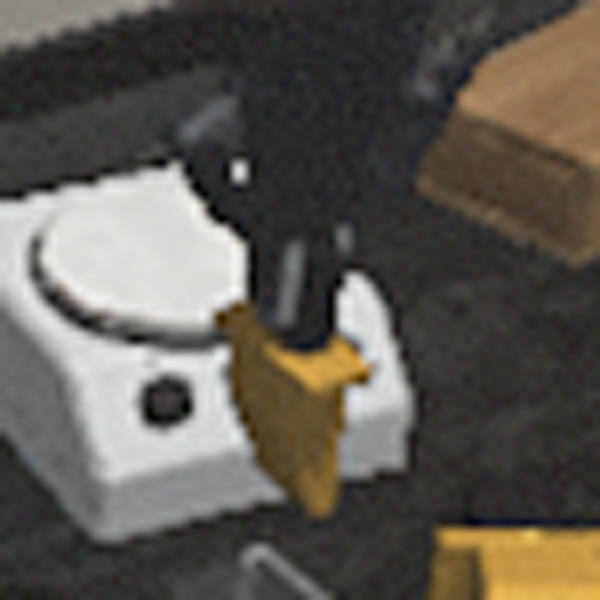

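```bash
python3 - <<'E'
from h import *
np.set_printoptions(precision=1,suppress=True)
zf=.2228-.0998+.008
X,Y=.449,-.3405
for sg in(1,-1):
  pts=[(-.02,-.016*sg,.0),(-.02,-.006*sg,0),(-.02,.016*sg,.05),(-.02,.016*sg,.072),(-.02,-.016*sg,.072),(.02,.016*sg,.05),(.02,-.006*sg,0),(-.033,-.016,.08),(-.033,.016,.08),(.033,.016,.08)]
  q=proj("scene",np.array(pts)+[X,Y,zf]); print((q-[280,110]+.5)*8-.5)
E
```

```text
[[330.7 509.2]
 [311.2 516.4]
 [280.  432.3]
 [285.6 386.5]
 [350.6 363.9]
 [220.8 382.9]
 [253.2 466.8]
 [373.3 363. ]
 [307.8 385.9]
 [208.3 305.6]]
[[267.9 532.4]
 [287.7 525.1]
 [344.4 409.4]
 [350.6 363.9]
 [285.6 386.5]
 [284.3 361.1]
 [230.  475.2]
 [373.3 363. ]
 [307.8 385.9]
 [208.3 305.6]]
```

Emit:
step_arm([
  [[5.8,26.5,0],[0,0,0]],
  [[5.8,26.5,0],[0,0,0]],
  [[5.8,26.5,0],[0,0,0]],
  [[5.8,26.5,0],[0,0,0]],
  [[5.8,26.5,0],[0,0,0]],
  [[5.8,26.5,0],[0,0,0]],
  [[5.8,26.5,0],[0,0,0]],
  [[5.8,26.5,0],[0,0,0]],
])

```text
time: 4.1
eef_pos: [0.4931, -0.126, 0.2171]
tcp_rot: [1.0, -0.0, -0.002, -0.001]
contact_force: [-0.2, 0.7, -2.2]
opening: 0.174
finger_force: 59.0
```

```bash
cat >> h.py <<'E'
def avg(n=6):
    S=[]
    for i in range(n):
        cams.read_camera("scene"); S.append(readout.get_state())
    f=np.array([s["contact_force"] for s in S]);p=np.array([s["eef_pos"] for s in S]);w=np.array([s["wrist_torque"] for s in S])
    r=R.from_quat([s["tcp_rot"] for s in S]).mean(); e=(r*R.from_quat([1,0,0,0]).inv()).as_rotvec()
    np.set_printoptions(precision=3,suppress=True)
    print("t %.2f"%S[-1]["time"],"p mm",p.mean(0)*1e3,"F",f.mean(0),"sd",f.std(0),"M",w.mean(0),"rot mrad",e*1e3,"grip",S[-1]["finger_force"])
E
python3 -c "
from h import *
avg(2);avg(8)"
```

```text
t 4.20 p mm [ 493.511 -122.917  217.004] F [-0.81   1.683 -2.576] sd [0.257 2.036 0.274] M [ 0.133  0.033 -0.009] rot mrad [5.513 4.562 2.879] grip 59.41504955291748
t 4.60 p mm [ 493.876 -128.022  218.699] F [-0.492 -0.247 -2.656] sd [0.544 0.452 0.373] M [-0.009 -0.011 -0.012] rot mrad [ 0.772  2.324 -0.276] grip 59.42251682281494
```

Emit:
step_arm([
  [[1.5,0,-12],[0,0,0]],
  [[0,0,-13],[0,0,0]],
  [[0,0,0],[0,0,0]],
  [[0,0,0],[0,0,0]],
])

```text
time: 4.93
eef_pos: [0.4952, -0.1279, 0.1935]
tcp_rot: [1.0, -0.0, -0.001, -0.001]
contact_force: [0.1, 0.6, -3.3]
opening: 0.176
finger_force: 59.3
```

```bash
python3 - <<'E'
from h import *
avg(4)
c=cams.read_camera("scene")[:,:,::-1]
cv2.imwrite("pics/c5.png",crop(c,165,165,100,75,8)); cv2.imwrite("pics/s5.png",c)
s=readout.get_state()["eef_pos"]
P=np.array([(.0,-.016,-.0918),(-.02,-.016,-.0918),(-.02,-.006,-.0918),(-.033,.016,-.0118)])+s
print((proj("scene",P)-[165,165]+.5)*8-.5)
print((proj("scene",np.array([(.468,-.148,.095),(.469,-.1205,.095),(.469,-.073,.095)]))-[165,165]+.5)*8-.5)
E
```

```text
t 5.13 p mm [ 496.278 -128.222  195.33 ] F [ 0.293 -0.137 -2.647] sd [0.733 0.068 0.583] M [-0.014 -0.002 -0.027] rot mrad [-0.222 -0.456 -0.434] grip 59.30279731750488
[[722.769 191.053]
 [747.443 218.222]
 [725.861 226.093]
 [692.625 100.815]]
[[766.08  244.416]
 [705.397 264.973]
 [600.299 303.779]]
```

View pics/c5.png

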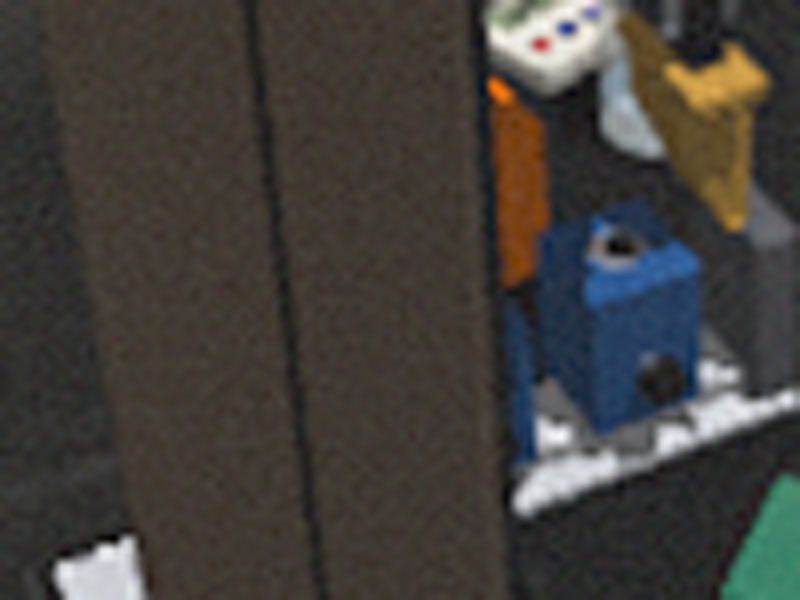

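Emit:
step_arm([
  [[0,4,0],[0,0,0]],
  [[0,0,-8],[0,0,0]],
  [[0,0,-8],[0,0,0]],
  [[0,0,-5],[0,0,0]],
  [[0,0,0],[0,0,0]],
  [[0,0,0],[0,0,0]],
  [[0,0,0],[0,0,0]],
])

```text
time: 5.77
eef_pos: [0.4961, -0.1241, 0.174]
tcp_rot: [1.0, -0.0, -0.0, -0.0]
contact_force: [1.1, -0.3, -3.2]
opening: 0.181
finger_force: 59.4
```

```bash
python3 -c "
from h import *
avg(5)"
```

```text
t 6.02 p mm [ 496.316 -124.156  174.419] F [-0.058 -0.156 -2.203] sd [0.569 0.407 0.417] M [-0.012  0.025  0.006] rot mrad [-0.315 -0.645 -0.286] grip 59.44440007209778
```

Now creep towards the stop in -y.

Emit:
step_arm([
  [[0,-1,0],[0,0,0]],
  [[0,-1,0],[0,0,0]],
  [[0,-1,0],[0,0,0]],
  [[0,0,0],[0,0,0]],
])

```text
time: 6.35
eef_pos: [0.4961, -0.1272, 0.1741]
tcp_rot: [1.0, -0.0, 0.0, 0.0]
contact_force: [-0.1, 0.4, -0.9]
opening: 0.182
finger_force: 59.4
```

Emit:
step_arm([
  [[0,-0.5,0],[0,0,0]],
  [[0,-0.5,0],[0,0,0]],
  [[0,0,0],[0,0,0]],
])

```text
time: 6.6
eef_pos: [0.4961, -0.1281, 0.174]
tcp_rot: [1.0, -0.0, -0.0, 0.0]
contact_force: [0.4, 0.5, -2.9]
opening: 0.178
finger_force: 59.4
```

Emit:
step_arm([
  [[0,-0.5,0],[0,0,0]],
  [[0,-0.5,0],[0,0,0]],
  [[0,0,0],[0,0,0]],
])

```text
time: 6.85
eef_pos: [0.4961, -0.1287, 0.174]
tcp_rot: [1.0, -0.0, -0.0, -0.0]
contact_force: [0.2, 1.3, -2.6]
opening: 0.18
finger_force: 59.5
```

```bash
python3 -c "
from h import *
avg(5)"
```

```text
t 7.10 p mm [ 496.074 -128.728  174.051] F [ 0.393  1.572 -2.174] sd [0.375 0.483 0.632] M [ 0.316 -0.03  -0.041] rot mrad [ 0.691  0.035 -0.324] grip 59.46676790714264
```

Emit:
step_arm([
  [[0,-0.5,0],[0,0,0]],
  [[0,0,0],[0,0,0]],
  [[0,0,0],[0,0,0]],
])

```text
time: 7.35
eef_pos: [0.4961, -0.129, 0.1741]
tcp_rot: [1.0, -0.0, -0.0, -0.001]
contact_force: [-0.0, 2.9, -1.0]
opening: 0.177
finger_force: 59.5
```

```bash
python3 -c "
from h import *
avg(5)"
```

```text
t 7.60 p mm [ 496.094 -129.01   174.078] F [-0.088  3.524 -1.272] sd [0.59  0.717 0.231] M [ 0.946 -0.061 -0.05 ] rot mrad [ 1.233 -0.022 -0.435] grip 59.50981557369232
```

Emit:
step_arm([
  [[0,0.2,-2],[0,0,0]],
  [[0,0,-2],[0,0,0]],
  [[0,0,-2],[0,0,0]],
  [[0,0,-2],[0,0,0]],
  [[0,0,-2],[0,0,0]],
  [[0,0,-2],[0,0,0]],
  [[0,0,-2],[0,0,0]],
  [[0,0,-2],[0,0,0]],
])

```text
time: 8.27
eef_pos: [0.496, -0.129, 0.1577]
tcp_rot: [1.0, -0.0, -0.0, -0.0]
contact_force: [0.9, 5.1, -1.1]
opening: 0.176
finger_force: 59.6
```

```bash
python3 -c "
from h import *
avg(4)"
```

```text
t 8.47 p mm [ 495.8   -128.945  157.264] F [ 0.539  4.767 -2.581] sd [0.222 0.561 0.931] M [ 1.209 -0.165 -0.061] rot mrad [ 0.903  0.739 -0.293] grip 59.18453514575958
```

Emit:
step_arm([
  [[0,0.5,0],[0,0,0]],
  [[0,0.1,-2],[0,0,0]],
  [[0,0,-2],[0,0,0]],
  [[0,0,-2],[0,0,0]],
  [[0,0,-2],[0,0,0]],
  [[0,0,-2],[0,0,0]],
])

```text
time: 8.97
eef_pos: [0.4972, -0.1289, 0.1513]
tcp_rot: [1.0, -0.0, 0.001, 0.0]
contact_force: [-3.9, 7.7, 13.1]
opening: 0.172
finger_force: 61.4
```

```bash
python3 -c "
from h import *
avg(4)"
```

```text
t 9.17 p mm [ 497.226 -128.917  150.947] F [-2.221  6.096  9.454] sd [0.391 0.183 0.258] M [ 1.501  0.563 -0.108] rot mrad [-0.31  -2.145 -0.394] grip 61.20642900466919
```

Emit:
step_arm([
  [[0,0.5,0],[0,0,0]],
  [[0,0.5,0],[0,0,0]],
  [[0,0,0],[0,0,0]],
])

```text
time: 9.42
eef_pos: [0.4972, -0.1287, 0.1509]
tcp_rot: [1.0, 0.0, 0.001, 0.001]
contact_force: [-2.2, 3.3, 7.8]
opening: 0.175
finger_force: 60.9
```

```bash
python3 -c "
from h import *
avg(4)"
```

```text
t 9.62 p mm [ 497.22  -128.709  150.906] F [-2.346  4.077  8.421] sd [0.154 0.511 0.246] M [ 1.076  0.599 -0.108] rot mrad [-2.398 -2.362 -0.063] grip 60.92800498008728
```

Emit:
step_arm([
  [[0,0.5,0],[0,0,0]],
  [[0,0.5,-1],[0,0,0]],
  [[0,0,-1],[0,0,0]],
  [[0,0,0],[0,0,0]],
])

```text
time: 9.95
eef_pos: [0.4977, -0.1285, 0.1495]
tcp_rot: [1.0, 0.0, 0.002, 0.002]
contact_force: [-2.2, 2.1, 8.7]
opening: 0.181
finger_force: 61.2
```

```bash
python3 -c "
from h import *
avg(4)"
```

```text
t 10.15 p mm [ 497.751 -128.515  149.491] F [-1.662  2.989  8.661] sd [0.312 0.416 0.484] M [ 0.739  0.529 -0.087] rot mrad [-4.381 -3.847  0.04 ] grip 61.1711722612381
```

Emit:
step_arm([
  [[0,0.3,-2],[0,0,0]],
  [[0,0,-2],[0,0,0]],
  [[0,0,-2],[0,0,0]],
  [[0,0,-2],[0,0,0]],
])

```text
time: 10.48
eef_pos: [0.499, -0.1285, 0.1424]
tcp_rot: [1.0, -0.0, 0.004, 0.002]
contact_force: [-1.2, 3.3, 11.3]
opening: 0.18
finger_force: 61.3
```

```bash
python3 -c "
from h import *
avg(4)"
```

```text
t 10.68 p mm [ 498.979 -128.494  141.981] F [-0.055  2.126  8.542] sd [0.312 0.698 0.561] M [ 0.737 -0.004 -0.107] rot mrad [-5.064 -7.483 -0.308] grip 61.15710139274597
```

Emit:
step_arm([
  [[0,0,-2],[0,0,0]],
  [[0,0,-2],[0,0,0]],
  [[0,0,-2],[0,0,0]],
  [[0,0,-2],[0,0,0]],
  [[0,0,0],[0,0,0]],
])

```text
time: 11.1
eef_pos: [0.4987, -0.1285, 0.1327]
tcp_rot: [1.0, -0.0, 0.004, 0.003]
contact_force: [2.5, 0.8, 3.9]
opening: 0.179
finger_force: 60.4
```

```bash
python3 -c "
from h import *
avg(4)"
```

```text
t 11.30 p mm [ 498.246 -128.368  132.076] F [ 3.478 -1.494  2.388] sd [0.167 1.538 0.74 ] M [-0.02  -0.66  -0.108] rot mrad [-4.87  -6.079 -0.146] grip 60.110687613487244
```

Emit:
step_arm([
  [[0,-0.5,-2],[0,0,0]],
  [[0,-0.5,-2],[0,0,0]],
  [[0,0,-2],[0,0,0]],
  [[0,0,-2],[0,0,0]],
  [[0,0,-2],[0,0,0]],
  [[0,0,0],[0,0,0]],
])

```text
time: 11.8
eef_pos: [0.4953, -0.1283, 0.119]
tcp_rot: [1.0, 0.0, -0.001, 0.001]
contact_force: [0.7, -6.2, -1.2]
opening: 0.178
finger_force: 59.9
```

```bash
python3 -c "
from h import *
avg(5)"
```

```text
t 12.05 p mm [ 495.293 -128.257  119.035] F [ 0.577 -6.085 -0.564] sd [0.724 0.22  0.335] M [-1.008 -0.183 -0.141] rot mrad [-2.013  1.942  0.448] grip 59.87204432487488
```

Emit:
step_arm([
  [[0,-0.5,0],[0,0,0]],
  [[0,-0.5,0],[0,0,0]],
  [[0,0,0],[0,0,0]],
])

```text
time: 12.3
eef_pos: [0.4953, -0.1283, 0.119]
tcp_rot: [1.0, 0.0, -0.001, -0.0]
contact_force: [0.8, -4.2, -2.0]
opening: 0.179
finger_force: 59.5
```

```bash
python3 -c "
from h import *
avg(5)"
```

```text
t 12.55 p mm [ 495.257 -128.3    119.036] F [ 0.665 -4.739 -3.877] sd [0.355 0.516 0.662] M [-0.926 -0.115 -0.075] rot mrad [0.067 2.091 0.266] grip 59.261441230773926
```

Emit:
step_arm([
  [[0,-0.5,0],[0,0,0]],
  [[0,-0.3,0],[0,0,0]],
  [[0,0,0],[0,0,0]],
])

```text
time: 12.8
eef_pos: [0.4953, -0.1284, 0.1194]
tcp_rot: [1.0, -0.0, -0.001, -0.001]
contact_force: [0.9, -1.8, -3.2]
opening: 0.177
finger_force: 59.3
```

```bash
python3 -c "
from h import *
avg(5)"
```

```text
t 13.05 p mm [ 495.423 -128.46   119.599] F [-0.814 -1.211 -3.998] sd [0.52  0.576 0.391] M [-0.203  0.205 -0.061] rot mrad [ 1.764  1.864 -0.287] grip 59.379658699035645
```

Emit:
step_arm([
  [[0,-0.4,0],[0,0,0]],
  [[0,0,0],[0,0,0]],
  [[0,0,2],[0,0,0]],
  [[0,0,2],[0,0,0]],
  [[0,0,2],[0,0,0]],
  [[0,0,3],[0,0,0]],
])

```text
time: 13.55
eef_pos: [0.496, -0.1287, 0.129]
tcp_rot: [1.0, -0.0, -0.0, -0.001]
contact_force: [-0.0, 3.9, -3.8]
opening: 0.177
finger_force: 59.2
```

```bash
python3 -c "
from h import *
avg(4)"
```

```text
t 13.75 p mm [ 496.272 -128.786  129.801] F [-0.806  5.674 -2.122] sd [0.936 0.172 0.913] M [ 1.137  0.186 -0.054] rot mrad [ 2.024 -0.266 -0.645] grip 59.752113819122314
```

Emit:
step_arm([
  [[0,0.5,4],[0,0,0]],
  [[0,0.3,5],[0,0,0]],
  [[0,0,7],[0,0,0]],
  [[0,0,8],[0,0,0]],
  [[0,1,10],[0,0,0]],
  [[0,1,10],[0,0,0]],
  [[0,1,12],[0,0,0]],
  [[0,0,12],[0,0,0]],
])

```text
time: 14.42
eef_pos: [0.4965, -0.1264, 0.1992]
tcp_rot: [1.0, 0.0, 0.001, 0.001]
contact_force: [0.7, -0.2, -2.5]
opening: 0.177
finger_force: 59.6
```

Emit:
step_arm([
  [[0,0,3],[0,0,0]],
  [[0,0,0],[0,0,0]],
  [[0,0,0],[0,0,0]],
  [[0,0,0],[0,0,0]],
])

```text
time: 14.75
eef_pos: [0.4956, -0.1257, 0.1993]
tcp_rot: [1.0, -0.0, -0.001, -0.0]
contact_force: [-0.2, 0.4, -3.0]
opening: 0.179
finger_force: 59.7
```

```bash
python3 - <<'E'
from h import *
avg(4)
c=cams.read_camera("scene")[:,:,::-1];t=cams.read_camera("top")[:,:,::-1]
cv2.imwrite("pics/c6.png",np.hstack([crop(c,215,180,50,50,8),crop(t,200,190,50,50,8)])); cv2.imwrite("pics/s6.png",c);cv2.imwrite("pics/t6.png",t)
E
```

```text
t 14.95 p mm [ 495.588 -125.633  199.126] F [ 0.361  0.308 -3.001] sd [0.221 0.512 0.33 ] M [0.021 0.009 0.021] rot mrad [ 0.653  1.599 -0.22 ] grip 59.6904981136322
```

View pics/c6.png

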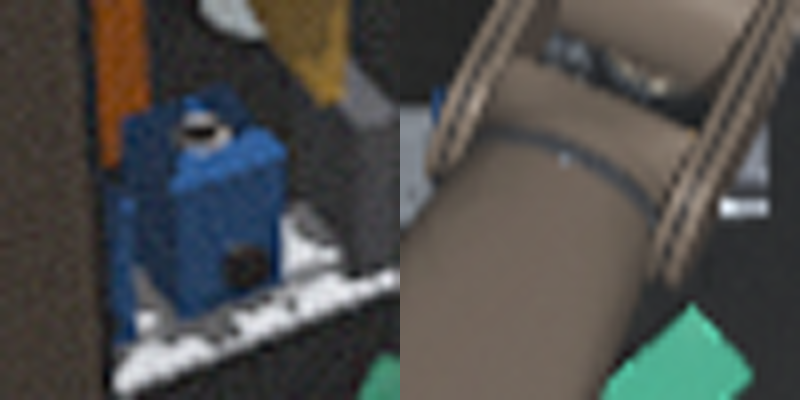

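Emit:
step_arm([
  [[0,21,0],[0,0,0]],
  [[0,21,0],[0,0,0]],
  [[0,21,0],[0,0,0]],
  [[0,20.5,0],[0,0,0]],
  [[0,0,0],[0,0,0]],
  [[0,0,0],[0,0,0]],
  [[0,0,0],[0,0,0]],
  [[0,0,0],[0,0,0]],
])

```text
time: 15.72
eef_pos: [0.4962, -0.043, 0.2001]
tcp_rot: [1.0, -0.0, 0.0, 0.0]
contact_force: [-0.5, -0.3, -2.8]
opening: 0.177
finger_force: 59.9
```

```bash
python3 -c "
from h import *
avg(4)"
```

```text
t 15.92 p mm [496.138 -43.039 200.054] F [-0.294  0.101 -2.408] sd [0.52  0.359 0.67 ] M [ 0.002 -0.011 -0.04 ] rot mrad [-0.16   0.024 -1.297] grip 59.8531311750412
```

Emit:
step_arm([
  [[0,1,0],[0,0,0]],
  [[0,0,-6],[0,0,0]],
  [[0,0,-6],[0,0,0]],
  [[0,0,-5],[0,0,0]],
  [[0,0,-3],[0,0,0]],
  [[0,0,0],[0,0,0]],
  [[0,0,0],[0,0,0]],
  [[0,0,0],[0,0,0]],
])

```text
time: 16.58
eef_pos: [0.4961, -0.0413, 0.1801]
tcp_rot: [1.0, -0.0, -0.0, -0.0]
contact_force: [0.8, -0.0, -2.8]
opening: 0.178
finger_force: 59.8
```

Emit:
step_arm([
  [[0,-1,0],[0,0,0]],
  [[0,-1,0],[0,0,0]],
  [[0,-1,0],[0,0,0]],
  [[0,0,0],[0,0,0]],
  [[0,0,0],[0,0,0]],
])

```text
time: 17.0
eef_pos: [0.4961, -0.0443, 0.1801]
tcp_rot: [1.0, -0.0, 0.0, -0.0]
contact_force: [-0.4, -0.0, -2.8]
opening: 0.181
finger_force: 59.8
```

```bash
python3 -c "
from h import *
avg(4)"
```

```text
t 17.20 p mm [496.072 -44.253 180.077] F [ 0.103 -0.599 -2.443] sd [0.19  0.249 0.497] M [ 0.013 -0.013  0.008] rot mrad [ 0.127 -0.029 -0.254] grip 59.814013838768005
```

Emit:
step_arm([
  [[0,-0.8,-2],[0,0,0]],
  [[0,-0.7,-2],[0,0,0]],
  [[0,0,-2],[0,0,0]],
  [[0,-0.5,0],[0,0,0]],
  [[0,0,0],[0,0,0]],
])

```text
time: 17.62
eef_pos: [0.4959, -0.0463, 0.1737]
tcp_rot: [1.0, -0.0, -0.0, -0.0]
contact_force: [1.0, -0.5, -2.1]
opening: 0.18
finger_force: 59.8
```

```bash
python3 -c "
from h import *
avg(4)"
```

```text
t 17.82 p mm [496.114 -46.315 174.077] F [-0.227 -0.066 -2.628] sd [0.417 0.368 0.335] M [ 0.008 -0.012  0.002] rot mrad [ 0.008 -0.044 -0.224] grip 59.80047941207886
```

Emit:
step_arm([
  [[0,-0.4,0],[0,0,0]],
  [[0,0,0],[0,0,0]],
  [[0,0,0],[0,0,0]],
])

```text
time: 18.07
eef_pos: [0.4962, -0.0466, 0.1742]
tcp_rot: [1.0, -0.0, 0.0, -0.0]
contact_force: [0.2, 1.0, -2.7]
opening: 0.177
finger_force: 59.8
```

```bash
python3 -c "
from h import *
avg(4)"
```

```text
t 18.27 p mm [496.136 -46.592 174.138] F [-0.285  0.625 -2.376] sd [0.705 0.397 0.634] M [ 0.169 -0.037  0.002] rot mrad [ 0.239 -0.213 -0.273] grip 59.82689380645752
```

Emit:
step_arm([
  [[0,-0.4,0],[0,0,0]],
  [[0,0,0],[0,0,0]],
  [[0,0,0],[0,0,0]],
])

```text
time: 18.52
eef_pos: [0.4961, -0.0468, 0.1741]
tcp_rot: [1.0, -0.0, 0.0, -0.0]
contact_force: [0.0, 2.2, -2.0]
opening: 0.177
finger_force: 59.9
```

```bash
python3 -c "
from h import *
avg(4)"
```

```text
t 18.72 p mm [496.122 -46.807 174.116] F [ 0.599  2.409 -1.503] sd [0.692 0.634 0.169] M [ 0.55  -0.121 -0.025] rot mrad [ 0.797 -0.138 -0.432] grip 59.86593961715698
```

Emit:
step_arm([
  [[0,0.4,-2],[0,0,0]],
  [[0,0,-2],[0,0,0]],
  [[0,0,-2],[0,0,0]],
  [[0,0,-2],[0,0,0]],
  [[0,0,0],[0,0,0]],
])

```text
time: 19.13
eef_pos: [0.4964, -0.0468, 0.1669]
tcp_rot: [1.0, -0.0, 0.0, 0.0]
contact_force: [-0.5, 1.8, 2.5]
opening: 0.175
finger_force: 60.7
```

```bash
python3 -c "
from h import *
avg(4)"
```

```text
t 19.33 p mm [496.394 -46.794 166.853] F [-0.839  1.839  4.123] sd [0.559 0.368 0.649] M [ 0.59   0.326 -0.119] rot mrad [-0.181 -0.612 -0.342] grip 60.73227882385254
```

Emit:
step_arm([
  [[0,0.5,-2],[0,0,0]],
  [[0,0,-2],[0,0,0]],
  [[0,0,-2],[0,0,0]],
  [[0,0,-2],[0,0,0]],
])

```text
time: 19.67
eef_pos: [0.4975, -0.0467, 0.1597]
tcp_rot: [1.0, -0.0, 0.002, 0.001]
contact_force: [-0.5, 1.9, 6.7]
opening: 0.181
finger_force: 61.2
```

```bash
python3 -c "
from h import *
avg(4)"
```

```text
t 19.87 p mm [497.438 -46.655 159.287] F [0.247 1.131 5.228] sd [0.446 0.266 0.31 ] M [ 0.43  -0.095 -0.059] rot mrad [-1.226 -3.957 -0.307] grip 60.97305178642273
```

Emit:
step_arm([
  [[0,0.2,-2],[0,0,0]],
  [[0,0,-2],[0,0,0]],
  [[0,0,-2],[0,0,0]],
  [[0,0,-2],[0,0,0]],
  [[0,0,-2],[0,0,0]],
])

```text
time: 20.28
eef_pos: [0.4974, -0.0466, 0.1495]
tcp_rot: [1.0, -0.0, 0.002, 0.001]
contact_force: [-0.9, 1.4, 6.2]
opening: 0.178
finger_force: 61.1
```

```bash
python3 -c "
from h import *
avg(4)"
```

```text
t 20.48 p mm [497.287 -46.595 148.99 ] F [1.117 1.227 4.833] sd [0.465 0.488 0.564] M [ 0.287 -0.229 -0.083] rot mrad [-1.552 -3.512 -0.213] grip 60.938576459884644
```

Emit:
step_arm([
  [[0,0,-2],[0,0,0]],
  [[0,0,-2],[0,0,0]],
  [[0,0,-2],[0,0,0]],
  [[0,-0.1,-2],[0,0,0]],
  [[0,-0.1,-2],[0,0,0]],
])

```text
time: 20.9
eef_pos: [0.4968, -0.0466, 0.139]
tcp_rot: [1.0, -0.0, 0.001, 0.0]
contact_force: [0.9, 0.9, 5.9]
opening: 0.177
finger_force: 61.0
```

```bash
python3 -c "
from h import *
avg(4)"
```

```text
t 21.10 p mm [496.697 -46.588 138.484] F [1.103 0.206 4.171] sd [0.175 0.623 0.555] M [ 0.233 -0.19  -0.058] rot mrad [-0.988 -1.785 -0.149] grip 60.87160348892212
```

Emit:
step_arm([
  [[0,-0.3,-2],[0,0,0]],
  [[0,-0.2,-2],[0,0,0]],
  [[0,-0.2,-2],[0,0,0]],
  [[0,-0.2,-2],[0,0,0]],
])

```text
time: 21.43
eef_pos: [0.4954, -0.0467, 0.1292]
tcp_rot: [1.0, -0.0, -0.001, -0.001]
contact_force: [0.4, 2.1, 2.6]
opening: 0.181
finger_force: 60.6
```

```bash
python3 -c "
from h import *
avg(4)"
```

```text
t 21.63 p mm [495.329 -46.684 128.841] F [ 1.104  2.281 -0.668] sd [0.328 0.478 1.289] M [ 0.471 -0.268 -0.1  ] rot mrad [ 1.03   1.766 -0.382] grip 60.12287199497223
```

Emit:
step_arm([
  [[0,0.3,-2],[0,0,0]],
  [[0,0,-2],[0,0,0]],
  [[0,0,-2],[0,0,0]],
  [[0,0,-2],[0,0,0]],
  [[0,0,-1.5],[0,0,0]],
  [[0,0,0],[0,0,0]],
])

```text
time: 22.13
eef_pos: [0.496, -0.0466, 0.1202]
tcp_rot: [1.0, -0.0, -0.0, -0.0]
contact_force: [-0.2, 3.5, 0.2]
opening: 0.174
finger_force: 60.4
```

```bash
python3 -c "
from h import *
avg(4)"
```

```text
t 22.33 p mm [495.998 -46.638 120.141] F [ 1.19   3.144 -0.378] sd [0.507 0.516 0.296] M [ 0.593 -0.201 -0.112] rot mrad [ 0.307 -0.009 -0.243] grip 60.272297859191895
```

Emit:
step_arm([
  [[0,0.4,-1],[0,0,0]],
  [[0,0,0],[0,0,0]],
  [[0,0,2],[0,0,0]],
  [[0,0,3],[0,0,0]],
  [[0,0,4],[0,0,0]],
  [[0,0,5],[0,0,0]],
])

```text
time: 22.83
eef_pos: [0.4948, -0.0466, 0.1327]
tcp_rot: [1.0, 0.0, -0.002, 0.0]
contact_force: [-0.4, -0.4, -4.9]
opening: 0.183
finger_force: 59.4
```

```bash
python3 -c "
from h import *
avg(3)"
```

```text
t 22.98 p mm [495.818 -46.571 134.344] F [-1.47  -0.338 -1.333] sd [0.911 0.05  0.875] M [ 0.102  0.384 -0.087] rot mrad [-0.292  0.985  0.04 ] grip 59.85126435756683
```

Emit:
step_arm([
  [[0,0,8],[0,0,0]],
  [[0,0,9],[0,0,0]],
  [[0,1,12],[0,0,0]],
  [[0,1,12],[0,0,0]],
  [[0,1,12],[0,0,0]],
  [[0,0,12],[0,0,0]],
  [[0,0,0],[0,0,0]],
  [[0,0,0],[0,0,0]],
])

```text
time: 23.65
eef_pos: [0.4968, -0.0436, 0.2001]
tcp_rot: [1.0, -0.0, 0.001, 0.0]
contact_force: [-0.7, 0.2, -3.3]
opening: 0.179
finger_force: 60.0
```

Emit:
step_arm([
  [[0,21,0],[0,0,0]],
  [[0,21,0],[0,0,0]],
  [[0,21,0],[0,0,0]],
  [[0,20,0],[0,0,0]],
  [[0,0,0],[0,0,0]],
  [[0,0,0],[0,0,0]],
  [[0,0,0],[0,0,0]],
  [[0,0,0],[0,0,0]],
])

```text
time: 24.32
eef_pos: [0.4959, 0.0389, 0.1981]
tcp_rot: [1.0, -0.0, -0.0, 0.0]
contact_force: [0.0, 0.2, -2.7]
opening: 0.18
finger_force: 60.0
```

```bash
python3 -c "
from h import *
avg(4)"
```

```text
t 24.52 p mm [496.084  38.893 198.427] F [-0.235  0.511 -3.009] sd [0.505 0.592 0.195] M [ 0.023 -0.002  0.002] rot mrad [-0.131  0.255 -1.31 ] grip 60.019733905792236
```

Emit:
step_arm([
  [[0,0.5,-6],[0,0,0]],
  [[0,0,-6],[0,0,0]],
  [[0,0,-5],[0,0,0]],
  [[0,0,-4],[0,0,0]],
  [[0,0,0],[0,0,0]],
  [[0,-1,0],[0,0,0]],
  [[0,-1,0],[0,0,0]],
  [[0,0,0],[0,0,0]],
])

```text
time: 25.18
eef_pos: [0.4964, 0.0379, 0.1779]
tcp_rot: [1.0, -0.0, 0.0, 0.0]
contact_force: [0.6, -0.6, -3.1]
opening: 0.178
finger_force: 60.0
```

Emit:
step_arm([
  [[0,-0.7,-1.5],[0,0,0]],
  [[0,-0.6,-1.5],[0,0,0]],
  [[0,0,0],[0,0,0]],
  [[0,0,0],[0,0,0]],
])

```text
time: 25.52
eef_pos: [0.496, 0.0368, 0.1744]
tcp_rot: [1.0, -0.0, -0.0, -0.0]
contact_force: [-0.3, -0.6, -2.8]
opening: 0.18
finger_force: 60.0
```

```bash
python3 -c "
from h import *
avg(4)"
```

```text
t 25.72 p mm [496.079  36.819 174.583] F [-0.372  0.133 -2.887] sd [0.625 0.393 0.513] M [0.025 0.009 0.004] rot mrad [ 0.019 -0.04  -0.191] grip 60.00254809856415
```

Emit:
step_arm([
  [[0,-0.6,0],[0,0,0]],
  [[0,-0.5,0],[0,0,0]],
  [[0,0,0],[0,0,0]],
  [[0,0,0],[0,0,0]],
])

```text
time: 26.05
eef_pos: [0.4961, 0.0357, 0.1746]
tcp_rot: [1.0, -0.0, -0.0, 0.0]
contact_force: [-0.5, -0.6, -1.8]
opening: 0.18
finger_force: 60.0
```

```bash
python3 -c "
from h import *
avg(4)"
```

```text
t 26.25 p mm [496.07   35.699 174.565] F [ 0.026 -0.064 -2.411] sd [0.418 0.181 0.3  ] M [ 0.004 -0.005 -0.008] rot mrad [ 0.015  0.017 -0.224] grip 60.00485301017761
```

Emit:
step_arm([
  [[0,-0.4,0],[0,0,0]],
  [[0,0,0],[0,0,0]],
  [[0,0,0],[0,0,0]],
])

```text
time: 26.5
eef_pos: [0.4961, 0.0353, 0.1746]
tcp_rot: [1.0, -0.0, 0.0, -0.0]
contact_force: [-0.5, -0.1, -1.7]
opening: 0.176
finger_force: 60.0
```

```bash
python3 -c "
from h import *
avg(4)"
```

```text
t 26.70 p mm [496.069  35.327 174.559] F [-0.539  0.164 -2.213] sd [0.555 0.652 0.415] M [ 0.069 -0.025 -0.017] rot mrad [ 0.076  0.011 -0.228] grip 59.97426688671112
```

Emit:
step_arm([
  [[0,-0.3,-2],[0,0,0]],
  [[0,0,-2],[0,0,0]],
  [[0,0,-2],[0,0,0]],
  [[0,0,-2],[0,0,0]],
  [[0,0,0],[0,0,0]],
])

```text
time: 27.12
eef_pos: [0.4958, 0.0352, 0.1659]
tcp_rot: [1.0, -0.0, -0.0, -0.0]
contact_force: [-0.3, 0.8, -2.8]
opening: 0.177
finger_force: 59.8
```

```bash
python3 -c "
from h import *
avg(4)"
```

```text
t 27.32 p mm [495.802  35.197 166.158] F [-0.337  1.671 -3.222] sd [0.311 0.517 0.483] M [ 0.402  0.03  -0.041] rot mrad [ 0.528  0.818 -0.335] grip 59.82939541339874
```

Emit:
step_arm([
  [[0,0.2,-2],[0,0,0]],
  [[0,0,-2],[0,0,0]],
  [[0,0,-2],[0,0,0]],
  [[0,0,-2],[0,0,0]],
  [[0,0,0],[0,0,0]],
])

```text
time: 27.73
eef_pos: [0.4959, 0.0353, 0.158]
tcp_rot: [1.0, -0.0, -0.0, -0.0]
contact_force: [0.3, 1.7, -2.9]
opening: 0.177
finger_force: 60.0
```

```bash
python3 -c "
from h import *
avg(4)"
```

```text
t 27.93 p mm [495.897  35.25  158.231] F [-0.291  1.758 -3.585] sd [0.146 0.332 0.151] M [ 0.403 -0.047 -0.023] rot mrad [ 0.126  0.511 -0.209] grip 59.953486919403076
```

Emit:
step_arm([
  [[0,0.3,-2],[0,0,0]],
  [[0,0,-2],[0,0,0]],
  [[0,0,-2],[0,0,0]],
  [[0,0,-2],[0,0,0]],
  [[0,0,0],[0,0,0]],
])

```text
time: 28.35
eef_pos: [0.4969, 0.0353, 0.151]
tcp_rot: [1.0, -0.0, 0.001, 0.0]
contact_force: [0.4, 1.1, 1.6]
opening: 0.179
finger_force: 60.7
```

```bash
python3 -c "
from h import *
avg(4)"
```

```text
t 28.55 p mm [496.859  35.314 151.056] F [1.648 0.791 1.772] sd [0.65  0.363 0.398] M [ 0.204 -0.264 -0.038] rot mrad [-0.427 -2.263 -0.24 ] grip 60.70061445236206
```

Emit:
step_arm([
  [[0,0,-2],[0,0,0]],
  [[0,0,-2],[0,0,0]],
  [[0,0,-2],[0,0,0]],
  [[0,-0.1,-2],[0,0,0]],
  [[0,-0.1,-1],[0,0,0]],
])

```text
time: 28.97
eef_pos: [0.4957, 0.0353, 0.1409]
tcp_rot: [1.0, -0.0, -0.001, -0.0]
contact_force: [0.7, 1.3, 2.1]
opening: 0.177
finger_force: 60.7
```

```bash
python3 -c "
from h import *
avg(4)"
```

```text
t 29.17 p mm [495.597  35.333 140.802] F [ 0.664  0.165 -0.099] sd [0.492 0.364 0.794] M [ 0.1   -0.133 -0.073] rot mrad [ 0.115  1.227 -0.184] grip 60.425158739089966
```

Net y near 0; add a little -y preload and continue.

Emit:
step_arm([
  [[0,-0.3,-2],[0,0,0]],
  [[0,-0.1,-2],[0,0,0]],
  [[0,-0.1,-2],[0,0,0]],
  [[0,-0.1,-2],[0,0,0]],
  [[0,0,0],[0,0,0]],
])

```text
time: 29.58
eef_pos: [0.4957, 0.0352, 0.1326]
tcp_rot: [1.0, -0.0, -0.0, -0.001]
contact_force: [1.6, 3.4, -2.5]
opening: 0.178
finger_force: 60.0
```

```bash
python3 -c "
from h import *
avg(4)"
```

```text
t 29.78 p mm [495.651  35.151 132.623] F [ 1.337  3.766 -3.563] sd [0.507 0.264 0.858] M [ 0.794 -0.338 -0.084] rot mrad [ 1.084  0.77  -0.457] grip 59.58977222442627
```

Emit:
step_arm([
  [[0,0.4,-2],[0,0,0]],
  [[0,0,-3],[0,0,0]],
  [[0,0,-3],[0,0,0]],
  [[0,0,-3],[0,0,0]],
  [[0,0,-2.5],[0,0,0]],
  [[0,0,0],[0,0,0]],
])

```text
time: 30.28
eef_pos: [0.4958, 0.0352, 0.1193]
tcp_rot: [1.0, -0.0, -0.0, -0.0]
contact_force: [0.7, 3.9, -3.3]
opening: 0.178
finger_force: 60.1
```

```bash
python3 -c "
from h import *
avg(5)"
```

```text
t 30.53 p mm [495.783  35.19  119.315] F [ 1.502  3.762 -4.66 ] sd [0.469 0.512 0.18 ] M [ 0.779 -0.328 -0.082] rot mrad [ 0.233  0.497 -0.247] grip 59.64136183261871
```

Emit:
step_arm([
  [[0,0.3,0],[0,0,0]],
  [[0,0.3,0],[0,0,0]],
  [[0,0,0],[0,0,0]],
])

```text
time: 30.78
eef_pos: [0.4957, 0.0353, 0.1197]
tcp_rot: [1.0, 0.0, -0.001, 0.001]
contact_force: [0.3, 1.9, -4.6]
opening: 0.177
finger_force: 59.7
```

```bash
python3 -c "
from h import *
avg(5)"
```

```text
t 31.03 p mm [495.658  35.315 119.849] F [-0.503  0.905 -4.186] sd [0.608 0.305 0.242] M [ 0.12   0.002 -0.067] rot mrad [-0.943  1.225  0.129] grip 59.7117018699646
```

Emit:
step_arm([
  [[0,0,2],[0,0,0]],
  [[0,0,3],[0,0,0]],
  [[0,0,4],[0,0,0]],
  [[0,0,6],[0,0,0]],
  [[0,0,8],[0,0,0]],
  [[0,0.5,10],[0,0,0]],
  [[0,1,12],[0,0,0]],
  [[0,1,14],[0,0,0]],
])

```text
time: 31.7
eef_pos: [0.4962, 0.0383, 0.1806]
tcp_rot: [1.0, -0.0, 0.0, -0.0]
contact_force: [0.2, 1.0, -3.0]
opening: 0.176
finger_force: 59.9
```

Emit:
step_arm([
  [[0,0,14],[0,0,0]],
  [[0,0,16],[0,0,0]],
  [[0,0,16],[0,0,0]],
  [[0,0,0],[0,0,0]],
])

```text
time: 32.03
eef_pos: [0.4986, 0.0381, 0.2307]
tcp_rot: [1.0, 0.0, 0.005, 0.001]
contact_force: [1.2, -1.0, -2.3]
opening: 0.178
finger_force: 60.1
```

Emit:
step_arm([
  [[0,-25,0],[0,0,0]],
  [[0,-25,0],[0,0,0]],
  [[0,-25,0],[0,0,0]],
  [[0,-25,0],[0,0,0]],
  [[0,-25,0],[0,0,0]],
  [[0,-25,0],[0,0,0]],
  [[0,-25,0],[0,0,0]],
  [[0,-25,0],[0,0,0]],
])

```text
time: 32.7
eef_pos: [0.4958, -0.1628, 0.225]
tcp_rot: [1.0, -0.0, 0.0, -0.0]
contact_force: [1.1, 0.1, -2.3]
opening: 0.177
finger_force: 60.0
```

Emit:
step_arm([
  [[-7,-25,0],[0,0,0]],
  [[-7,-25,0],[0,0,0]],
  [[-7,-25,0],[0,0,0]],
  [[-7,-25,0],[0,0,0]],
  [[-7,-25,0],[0,0,0]],
  [[-7,-25,0],[0,0,0]],
  [[-5,-25,0],[0,0,0]],
  [[0,0,0],[0,0,0]],
])

```text
time: 33.37
eef_pos: [0.448, -0.3408, 0.2251]
tcp_rot: [1.0, -0.002, -0.0, 0.001]
contact_force: [0.4, -0.0, -3.4]
opening: 0.177
finger_force: 60.2
```

Emit:
step_arm([
  [[0,0,0],[0,0,0]],
  [[0,0,0],[0,0,0]],
  [[0,0,0],[0,0,0]],
])

```text
time: 33.62
eef_pos: [0.4492, -0.3358, 0.2248]
tcp_rot: [1.0, 0.0, -0.0, -0.0]
contact_force: [0.3, 0.4, -2.7]
opening: 0.175
finger_force: 60.2
```

```bash
python3 - <<'E'
from h import *
avg(5)
c=cams.read_camera("scene")[:,:,::-1];t=cams.read_camera("top")[:,:,::-1]
cv2.imwrite("pics/c7.png",np.vstack([crop(t,165,190,100,46,8)[:330],crop(c,165,165,100,75,8)[80:350]])); cv2.imwrite("pics/s7.png",c);cv2.imwrite("pics/t7.png",t)
E
```

```text
t 33.87 p mm [ 449.364 -335.898  225.056] F [ 0.077  0.173 -2.779] sd [0.291 0.492 0.284] M [ 0.005 -0.019 -0.009] rot mrad [ 0.171 -0.015  1.078] grip 60.16073942184448
```

View pics/c7.png

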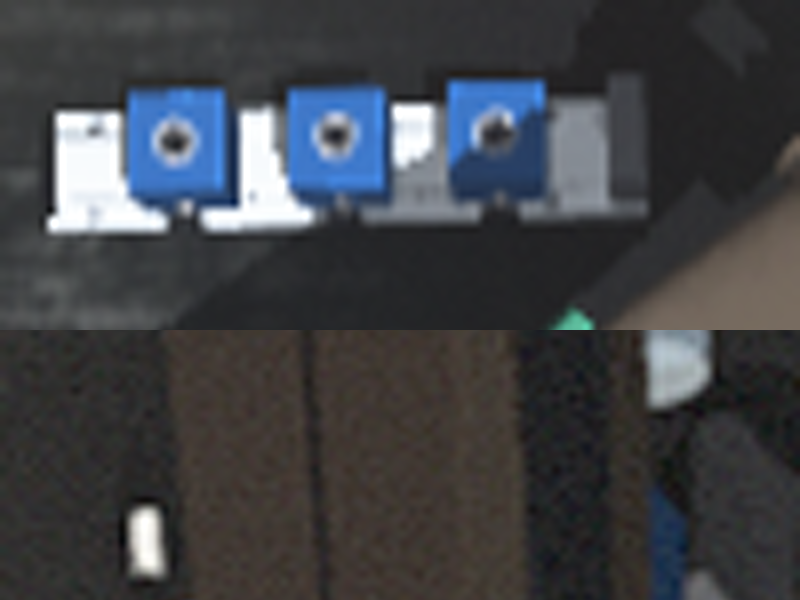

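Emit:
step_arm([
  [[-1,-4.4,0],[0,0,0]],
  [[0,0,0],[0,0,0]],
  [[0,0,-20],[0,0,0]],
  [[0,0,-20],[0,0,0]],
  [[0,0,-8],[0,0,0]],
  [[0,0,0],[0,0,0]],
  [[0,0,0],[0,0,0]],
])

```text
time: 34.55
eef_pos: [0.4479, -0.3412, 0.1769]
tcp_rot: [1.0, -0.0, -0.0, -0.0]
contact_force: [0.3, -0.7, -3.1]
opening: 0.178
finger_force: 60.0
```

```bash
python3 -c "
from h import *
avg(4)"
```

```text
t 34.75 p mm [ 448.645 -341.863  178.46 ] F [ 0.049 -0.233 -2.226] sd [0.537 0.698 0.372] M [-0.029 -0.019 -0.011] rot mrad [-1.699 -1.541 -0.23 ] grip 60.04957437515259
```

Emit:
step_arm([
  [[0,1.2,0],[0,0,0]],
  [[0,0,-5],[0,0,0]],
  [[0,0,-5],[0,0,0]],
  [[0,0,-5],[0,0,0]],
  [[0,0,-5],[0,0,0]],
  [[0,0,0],[0,0,0]],
  [[0,0,0],[0,0,0]],
])

```text
time: 35.33
eef_pos: [0.4478, -0.3396, 0.1562]
tcp_rot: [1.0, -0.0, -0.001, -0.001]
contact_force: [0.8, -0.0, -2.3]
opening: 0.179
finger_force: 60.2
```

```bash
python3 -c "
from h import *
avg(4)"
```

```text
t 35.53 p mm [ 448.161 -340.093  157.136] F [ 0.186 -0.116 -2.622] sd [0.161 0.586 0.562] M [ 0.026  0.002 -0.003] rot mrad [-0.129 -0.133 -0.226] grip 60.21654009819031
```

Emit:
step_arm([
  [[0,0,-8],[0,0,0]],
  [[0,0,-8],[0,0,0]],
  [[0,0,-8],[0,0,0]],
  [[0,0,-7],[0,0,0]],
  [[0,0,0],[0,0,0]],
  [[0,0,0],[0,0,0]],
])

```text
time: 36.03
eef_pos: [0.4476, -0.3395, 0.1249]
tcp_rot: [1.0, -0.0, -0.001, -0.001]
contact_force: [0.6, 0.1, -3.0]
opening: 0.174
finger_force: 60.1
```

```bash
python3 -c "
from h import *
avg(4)"
```

```text
t 36.23 p mm [ 448.236 -340.169  126.249] F [ 0.112 -0.196 -2.527] sd [0.315 0.58  0.228] M [-0.004 -0.034 -0.005] rot mrad [-0.317 -0.296 -0.205] grip 60.15021085739136
```

Free all the way; lower the last 26 mm.

Emit:
step_arm([
  [[0,0,-8],[0,0,0]],
  [[0,0,-8],[0,0,0]],
  [[0,0,-5],[0,0,0]],
  [[0,0,-2],[0,0,0]],
  [[0,0,-1.5],[0,0,0]],
  [[0,0,-1.5],[0,0,0]],
  [[0,0,0],[0,0,0]],
])

```text
time: 36.82
eef_pos: [0.4483, -0.3402, 0.1004]
tcp_rot: [1.0, -0.0, 0.0, 0.0]
contact_force: [0.5, 0.2, -2.3]
opening: 0.182
finger_force: 60.4
```

```bash
python3 -c "
from h import *
avg(4)"
```

```text
Traceback (most recent call last):
  File "h.py", line 15, in avg
    cams.read_camera("scene"); S.append(readout.get_state())
    ~~~~~~~~~~~~~~~~^^^^^^^^^
ValueError: 200 camera calls are used up
```

Emit:
step_arm([
  [[0,0,-0.7],[0,0,0]],
  [[0,0,0],[0,0,0]],
  [[0,0,0],[0,0,0]],
])

```text
time: 37.17
eef_pos: [0.4484, -0.3403, 0.1003]
tcp_rot: [1.0, -0.0, 0.0, 0.0]
contact_force: [-1.8, 1.5, 3.1]
opening: 0.181
finger_force: 61.0
```

Emit:
step_arm([
  [[0,0,-0.5],[0,0,0]],
  [[0,0,0],[0,0,0]],
  [[0,0,0],[0,0,0]],
])

```text
time: 37.42
eef_pos: [0.4484, -0.3403, 0.1003]
tcp_rot: [1.0, -0.0, 0.0, 0.0]
contact_force: [-2.1, 2.6, 6.5]
opening: 0.18
finger_force: 61.6
```

Emit:
step_arm([
  [[0,0,0.8],[0,0,0]],
  [[0,0,0],[0,0,0]],
])

```text
time: 37.58
eef_pos: [0.4484, -0.3403, 0.1003]
tcp_rot: [1.0, -0.0, 0.0, 0.0]
contact_force: [-1.0, 0.5, 4.3]
opening: 0.179
finger_force: 61.1
```

Emit:
step_arm([
  [[0,0,0],[0,0,0]],
  [[0,0,0],[0,0,0]],
  [[0,0,0],[0,0,0]],
  [[0,0,0],[0,0,0]],
  [[0,0,0],[0,0,0]],
  [[0,0,0],[0,0,0]],
], fingers=0.6)

```text
time: 38.08
eef_pos: [0.4481, -0.34, 0.0995]
tcp_rot: [1.0, -0.0, -0.0, -0.0]
contact_force: [0.3, -0.8, 0.9]
opening: 0.802
finger_force: 0.0
```

Emit:
step_arm([
  [[0,0,5],[0,0,0]],
  [[0,0,10],[0,0,0]],
  [[0,0,15],[0,0,0]],
  [[0,0,20],[0,0,0]],
  [[0,0,25],[0,0,0]],
  [[0,0,25],[0,0,0]],
  [[0,0,20],[0,0,0]],
  [[0,0,0],[0,0,0]],
])

```text
time: 38.75
eef_pos: [0.4502, -0.3422, 0.2268]
tcp_rot: [1.0, -0.0, 0.004, 0.004]
contact_force: [0.8, -0.6, 0.2]
opening: 0.797
finger_force: 0.0
```

Emit:
step_arm([
  [[0,0,0],[0,0,0]],
  [[0,0,0],[0,0,0]],
  [[0,0,0],[0,0,0]],
  [[0,0,0],[0,0,0]],
  [[0,0,0],[0,0,0]],
])

```text
time: 39.17
eef_pos: [0.4476, -0.3395, 0.2182]
tcp_rot: [1.0, -0.0, -0.001, -0.001]
contact_force: [0.4, -0.4, -0.4]
opening: 0.8
finger_force: 0.0
```

Fz went back to about 0 on release, so the spacer's weight is off the gripper and in the stand. Handing in.

```bash
python3 -c "
from plant import sign_off
print(sign_off())"
```

```text
the job is handed in; nothing more can be done
None
```

I set the three carriers with the spacer in order from the stop, hung the spacer back in its stand, let go and handed the job in at about 39 s. The last picture shows the carriers 82 mm apart (32 mm gaps, read to about 1 mm), but the camera calls ran out before the release, so I judged the re-hanging by force and height only. The force readings stayed under 15 N except possibly for a moment at the first gap, where the vertical push peaked at about 15–16 N.

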